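# Load a cake mould into the countertop steriliser and set its programme

## Task

Load the used wooden cake mould into the countertop steriliser: push it through the sprung flap in the front slot until it drops completely inside and the flap has swung shut behind it. Then turn the selector on top to the mark with three dots, so that it rests in that click. Leave the loose empty bowl at the front of the table where it is.

Things in the scene. Friction and masses are not known exactly. Their poses are not given: they have to be found in the camera images.
- mould: Wooden rice-cake mould, a paddle 180 mm long, about 140 g, lying flat. Origin: under its middle, on the underside. +x from handle to head, z up. Head: x 5 to 90 mm, 70 mm wide (y), 26 mm high. Handle: x -90 to 0 mm, 24 mm wide, 3 to 23 mm above the underside; a collar 36 mm wide at x -9 to 9 mm. At the start the head points to the robot's left, give or take.
- mould_handle (a point): Middle of the mould's handle, 45 mm behind the mould's origin, 13 mm above the underside. Axes as the mould's.
- mould_tail (a point): Free end of the mould's handle, 90 mm behind the origin, 13 mm above the underside. Axes as the mould's.
- mould_front (a point): Middle of the front end of the mould's head, 90 mm ahead of the origin, 13 mm above the underside. Axes as the mould's.
- steriliser: Countertop steriliser: fixed steel box with clear sides, 250 mm deep (x), 190 wide (y), 181 high. Origin: centre of its underside. +x points from its front straight into it, y to its left, z up; front face at x -125 mm. The slot is in the front, the selector on the top. Behind the sill a slippery metal chute falls at 42, then 22 degrees to the back; the inside reaches to x 119 mm.
- slot_sill (a point): Middle of the slot's rounded sill, at the front face, 120 mm above the table; axes as the steriliser's. The slot is 110 mm wide; its lintel (underside 167 mm above the table) stands 22 mm behind the front face; the cheeks beside it are flush with the front and full height. Let go with its middle past the sill, the mould tips and slides in; its tail may need a push up to the lintel.
- flap (a joint): Sprung steel flap in the slot, 104 mm wide, 45 mm long, hinged at its top edge, 165 mm above the table and 22 mm behind the front face; its lower edge almost reaches the sill. Rad; 0 = shut, it opens inward only, to 2.0, and grows as it opens. The spring is weak (under 1 N at the lower edge) and shuts it.
- selector (a joint): Selector knob on the steriliser's top, turning about the vertical. Rad, grows clockwise seen from above, -0.06 to 1.56. It clicks into four marks at 0, 0.5, 1.0 and 1.5, shown by one, two, three and four raised dots on the dial (three dots = 1.0); it starts at the first or second. Turning takes up to 0.1 N m; let go within 0.15 rad of a mark it settles there.
- selector_grip (a point): On the selector's axis, at the height to grip. The grip is a bar 44 mm long, 12 wide, 24 high: top 10 mm above this point, foot 14 mm below, on a disc of 24 mm radius; the dial has 46 mm radius. The point turns with the knob: the bar lies 0.75 rad anticlockwise (from above) of the point's x axis; the end there has the white pointer line.
- bowl: The loose, empty steel bowl near the table's front edge, 154 mm across, 50 mm high; a bystander. Origin: centre of its underside. (Two filled bowls behind it and the rest of the table's things are not part of the job.)

How it is judged:
By the outcome, as a careful person would: the job done as asked, in the order asked, and still so for the second after the job is handed in, with the robot touching nothing.
It also fails if it takes over 67 s, if anything falls off the work surface, if the arm or the gripper's body presses on something with over 40 N, if the wrist force passes 120 N, or if a joint passes its speed limit or range.

## Robot

A 6-joint arm with a two-finger parallel gripper is mounted at the origin on a cart in front of the work surface, level with it; the furniture and walls round the work are solid. World frame = base frame: x ahead of the robot, y to its left, z up, the work surface at z = 0. Lengths are in m, angles in rad, forces in N, time in s.
With the tool pointing down it reaches from about 0.35 to 1 m from the base axis. Payload 7.1 kg.
Tool frame: the origin (TCP) lies where the fingers leave the gripper's body, on its centre line; the fingertips stand 73 mm ahead of it and the grasp point (between the pads) lies 54 mm ahead of it; z points along the fingers, y is the direction in which the jaws open and shut (so a half turn about z gives the same grasp; the last joint's range is limited). The gripper opens to 85 mm and grips with 20 to 120 N. Pads are 22 mm wide; open, the fingers measure 114 mm over their backs; the gripper's body (76 mm by 85 mm) begins 54 mm behind the grasp point. The pads swing forward as they close: fully open they stand 13 mm farther back than shut.
Start: joints at [1.128, 0.423, 1.63, -0, 1.089, -0.019], TCP at [0.257, 0.57, 0.304] pointing down, gripper open.
Joint ranges: [-3, 3], [-0.9, 2.11], [0.09, 2.58], [-1.31, 4.45], [0.11, 2.69], [-2.54, 2.54]. Speed limits (rad/s): [2.39, 2.39, 3.01, 3.14, 3.14, 3.14].

## Interface

Orientations are given as a rotation vector (axis times angle).
In Python, from bench import ctrl gives the robot as it stands.
- The arm moves only by the tool jog_arm, never from a script. Its argument "series" is a list that holds one entry, the list of rows, each a list of 7 numbers: the shift along the tool's x, y, z in units of 0.25 m (1.0 is 0.25 m), then the turn, a rotation vector about the tool's x, y, z in units of 90 degrees (1.0 is 90 degrees), then the finger opening in mm, from 0 to 85.4. A call has 1 to 10 rows; each row is the pose to reach, as a shift and turn from the pose commanded when the call began, along the tool's axes at that moment; what a row does not reach only later rows make up. A row lasts 1/12 s, in which the tool goes at most 41.7 mm and 7.16 degrees, less where a joint would pass 70% of its speed; a pose out of reach is approached as far as the arm can. A call with a number of a shift or a turn outside -1 to 1 is refused whole. A call with a gripper value outside its range is refused whole. The fingers move at their own pace and stop on an object; "newtons" is the grip in N (left out, the last holds). Time passes only in rows, so rows that repeat a pose let the fingers close. It gives the time, the measured TCP pose, the force and the opening at its end, in the units of the state.
- ctrl.observe(): the state, without advancing time (a new reading comes with each control period).
- ctrl.get_image(name): name is "scene" or "top" or "wrist"; returns a dict with "frame" (420x560x3 uint8, red, green, blue), "range_z" (420x560 float32, m along the optical axis (not along the pixel's ray), 0 where there is no reading), "vertical_fov" (degrees; the focal length in pixels is half the picture's height over the tangent of half this angle, whatever the lens; pixels are square), "cx", "cy" (the principal point, pixels), "rvec" (rotation vector, rad) and "tvec" (3), from world to camera coordinates, as OpenCV has them. Camera axes: x right, y down, z forward; pixel columns grow to the right and rows downward; lengths in m; the calibration is good to about 2 mm. The wrist camera is an equidistant fisheye: a pixel r from the principal point sees the ray r / f radians off the axis. A picture is of the moment at which its call begins.
- ctrl.close_job(): hands the job in, once; it reports no verdict.
Trained networks look in the newest picture that a camera, given by its name, has taken for a name from the list of things; names that differ only in an ending like _2 or _b are one class to them, and where a whole thing is asked for, a point or a joint stands for the part that bears it (a point fixed in the world has none). Each returns a list of dicts, best first, with "score" (0 to 1); they miss things now and then, are a little off and sometimes report something else, mostly with a low value. They report only what shows in the picture. A call takes as long as a camera call.
- ctrl.spot_in(label, camera): "extent" ([left, top, right, bottom] in pixels, round what is visible of it).
- ctrl.mark_of(label, camera): "point" ([row, column] in pixels: a listed point, or the origin of a listed thing).
The state is a dict: "time": time; "joint_positions": joint angles; "joint_vel": joint speeds; "tau": joint torques, N m; "tcp_pos": TCP position; "tcp_rot": TCP orientation; "force": force on the tool from outside, world axes, zero at the start; "wrist_torque": the same for the moment, N m; "width": finger opening in m.
Only numpy, scipy, OpenCV 4.12 (cv2) and the standard library are available. Lean on these libraries where they do the work, as an engineer would, in place of code of your own. Each camera call takes 0.05 s, during which the arm holds its last target.

## Working session

There is one attempt and no reset: what is moved stays moved. The work goes in short steps, Python scripts to look and compute and a tool call to move; the robot and the scene stay as the last step left them, time stands still between calls to the robot, and variables do not carry over. Pictures are saved under pics/ and viewed, and the job is handed in when it is done.

Besides the shell and the picture viewer there is one more tool, called after "Emit:" as name([rows], argument=value, ...), one row to a line, values as JSON. jog_arm: Moves the arm, as the interface text tells. Its arguments: {"type":"object","properties":{"series":{"type":"array"},"newtons":{"type":"number"}},"required":["series"]}

```bash
ls -la; mkdir -p pics
cat > h.py <<'E'
import numpy as np, cv2
from scipy.spatial.transform import Rotation as R
from bench import ctrl
def cam(n):
    d=ctrl.get_image(n); d['f']=d['frame'].shape[0]/2/np.tan(np.radians(d['vertical_fov'])/2); return d
def save(d,name): cv2.imwrite('pics/'+name+'.png',cv2.cvtColor(d['frame'],cv2.COLOR_RGB2BGR))
def unproj(d,r,c,z,fish=False):
    Rm=R.from_rotvec(np.ravel(d['rvec'])).as_matrix(); t=np.ravel(d['tvec'])
    x=(c-d['cx'])/d['f'];y=(r-d['cy'])/d['f']
    if fish:
        th=np.hypot(x,y); k=np.tan(th)/max(th,1e-9); x*=k;y*=k
    p=np.array([x*z,y*z,z]); return Rm.T@(p-t)
def ray_at_h(d,r,c,h,fish=False):
    a=unproj(d,r,c,0.0,fish);b=unproj(d,r,c,1.0,fish); s=(h-a[2])/(b[2]-a[2]); return a+s*(b-a)
def cloud(d):
    H,W=d['range_z'].shape; rr,cc=np.mgrid[0:H,0:W]; z=d['range_z']
    x=(cc-d['cx'])/d['f']*z;y=(rr-d['cy'])/d['f']*z
    Rm=R.from_rotvec(np.ravel(d['rvec'])).as_matrix(); t=np.ravel(d['tvec'])
    P=np.stack([x,y,z],-1)-t; return P@Rm
E
python3 - <<'E'
from h import *
s=ctrl.observe(); print(s)
for n in ['scene','top','wrist']:
    d=cam(n); save(d,n+'0'); print(n,d['vertical_fov'],d['cx'],d['cy'],np.ravel(d['rvec']),np.ravel(d['tvec']))
    for l in ['mould','mould_handle','mould_tail','mould_front','slot_sill','selector_grip','steriliser','bowl']:
        print(l,[(np.round(x['point'],1).tolist(),round(x['score'],2)) for x in ctrl.mark_of(l,n)[:3]])
E
```

```text
total 12
drwxr-xr-x  3 agent agent 4096 Dec  6 19:58 .
drwxr-xr-x 23 root  root  4096 Dec  6 19:58 ..
drwxr-xr-x  2 agent agent 4096 Dec  6 19:58 pics
{'time': 0.0, 'joint_positions': array([ 1.12799112e+00,  4.23816027e-01,  1.63071572e+00,  1.33112375e-06,
        1.08855683e+00, -1.89690353e-02]), 'joint_vel': array([-0.00065731,  0.00083031, -0.00064228, -0.00110174, -0.00050984,
        0.00022847]), 'tau': array([-2.04698932e-03, -5.57391536e+01, -2.81741148e+01, -1.99471410e-04,
        7.32629414e-03, -5.26443358e-06]), 'tcp_pos': array([0.2568086 , 0.56932156, 0.30315098]), 'tcp_rot': array([-6.60716879e-01, -3.07097613e+00,  2.28675276e-03]), 'force': array([ 0.69758631, -0.50216732, -0.43998527]), 'wrist_torque': array([0.00315482, 0.0061212 , 0.01891428]), 'width': 0.08504575873702631}
scene 43.767769599165625 277.6073025131737 210.58026436511702 [ 2.36082926 -0.49132129  0.21069321] [-0.43163072  0.29658448  1.22408615]
mould [([341.9, 305.2], 0.96)]
mould_handle [([306.0, 280.7], 0.72)]
mould_tail [([305.3, 280.4], 0.63), ([364.3, 325.4], 0.56)]
mould_front []
slot_sill [([159.9, 230.2], 0.66)]
selector_grip [([130.4, 262.1], 0.58), ([306.8, 278.8], 0.26)]
steriliser [([169.6, 260.5], 0.82)]
bowl [([260.0, 262.9], 0.69)]
top 51.607136102965995 277.9349278644803 203.789401897534 [ 2.17032261 -2.11974754  0.15040627] [0.04403046 0.5140302  1.27358981]
mould [([228.9, 363.9], 0.6)]
mould_handle [([225.4, 393.6], 0.28)]
mould_tail [([226.5, 390.4], 0.77)]
mould_front [([231.0, 332.7], 0.7), ([172.4, 177.1], 0.52)]
slot_sill [([219.7, 183.8], 0.56)]
selector_grip [([173.2, 178.3], 0.77)]
steriliser []
bowl [([227.7, 279.1], 0.98), ([232.0, 332.5], 0.48)]
wrist 65.70646984690485 277.4471841161638 207.95662992294845 [-2.43739532 -1.57513177 -0.21666058] [-0.62420812 -0.03524111  0.38042051]
mould []
mould_handle []
mould_tail []
mould_front []
slot_sill []
selector_grip []
steriliser []
bowl []
```

View pics/scene0.png

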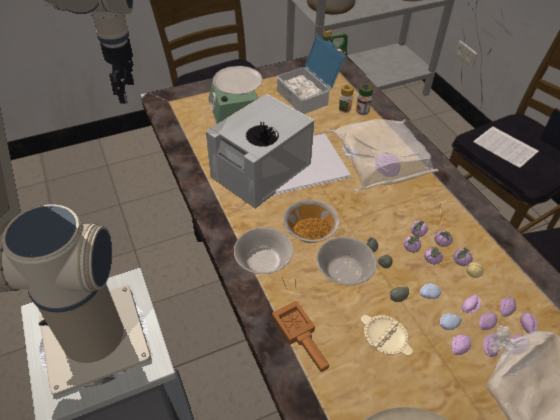

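View pics/top0.png

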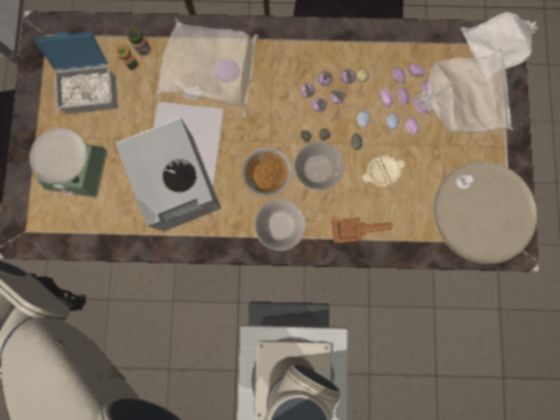

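View pics/wrist0.png

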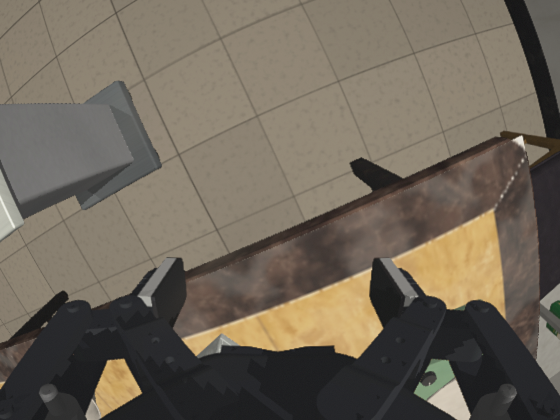

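Run:
```python
from h import *
d=cam('top'); P=cloud(d)
np.savez('top.npz',P=P,frame=d['frame'])
def show(l,r,c): print(l,P[int(round(r)),int(round(c))].round(4))
show('table',240,120);show('table',130,260);
for n,h in [('mould',0.0),('mould_tail',.013),('mould_front',.013),('mould_handle',.013),('slot_sill',.12),('selector_grip',.195),('bowl',0)]:
    for m in ctrl.mark_of(n,'top')[:2]: print(n,round(m['score'],2),ray_at_h(d,*m['point'],h).round(4))
s=cam('scene'); S=cloud(s); np.savez('scene.npz',P=S,frame=s['frame'])
for n,h in [('mould',0.0),('mould_tail',.013),('mould_front',.013),('mould_handle',.013),('slot_sill',.12),('selector_grip',.195),('bowl',0),('steriliser',0)]:
    for m in ctrl.mark_of(n,'scene')[:2]: print(n,round(m['score'],2),ray_at_h(s,*m['point'],h).round(4))
# mould cloud in both
for nm,PP,fr in (('top',P,d['frame']),('scene',S,s['frame'])):
    hsv=cv2.cvtColor(fr,cv2.COLOR_RGB2HSV)
    m=(PP[...,2]>0.012)&(PP[...,2]<0.034)&(PP[...,1]<-.05)&(PP[...,1]>-.42)&(PP[...,0]>.3)&(PP[...,0]<.62)&(hsv[...,1]>110)
    n,lab,st,ce=cv2.connectedComponentsWithStats(m.astype(np.uint8))
    for i in range(1,n):
        if st[i,4]>150:
            q=PP[lab==i]; rect=cv2.minAreaRect((q[:,:2]*1000).astype(np.float32))
            print(nm,st[i],rect,np.median(q[:,2]), cv2.boxPoints(rect).round(0).tolist())
    # steriliser top
    m=(PP[...,2]>0.172)&(PP[...,2]<0.19)&(PP[...,1]>.1)&(PP[...,1]<.75)&(PP[...,0]>.2)&(PP[...,0]<.95)
    n,lab,st,ce=cv2.connectedComponentsWithStats(m.astype(np.uint8))
    for i in range(1,n):
        if st[i,4]>800:
            q=PP[lab==i]; rect=cv2.minAreaRect((q[:,:2]*1000).astype(np.float32))
            print(nm,'ster',st[i],rect,np.median(q[:,2]), cv2.boxPoints(rect).round(0).tolist())
cv2.imwrite('pics/topcrop.png',cv2.resize(cv2.cvtColor(d['frame'][110:240,105:235],cv2.COLOR_RGB2BGR),None,fx=4.5,fy=4.5,interpolation=cv2.INTER_CUBIC))
cv2.imwrite('pics/scenecrop.png',cv2.resize(cv2.cvtColor(s['frame'][90:215,195:325],cv2.COLOR_RGB2BGR),None,fx=4.5,fy=4.5,interpolation=cv2.INTER_CUBIC))
print(ctrl.observe()['time'])
```

```text
table [0.3945 0.5376 0.0016]
table [ 0.7549  0.1192 -0.0026]
mould 0.66 [ 0.4491 -0.2093  0.    ]
mould_tail 0.75 [ 0.4478 -0.2924  0.013 ]
mould_tail 0.49 [ 0.4508 -0.2513  0.013 ]
mould_front 0.55 [ 0.4348 -0.1048  0.013 ]
mould_handle 0.97 [ 0.4445 -0.2445  0.013 ]
slot_sill 0.89 [0.4587 0.3222 0.12  ]
selector_grip 0.69 [0.571  0.3318 0.195 ]
selector_grip 0.56 [ 0.4304 -0.212   0.195 ]
bowl 0.57 [0.4459 0.0467 0.    ]
bowl 0.38 [ 0.448  -0.2917  0.    ]
mould 0.61 [ 0.4487 -0.1975  0.    ]
mould_tail 0.64 [ 0.4582 -0.2885  0.013 ]
mould_front 0.83 [ 0.4361 -0.1018  0.013 ]
mould_handle 0.7 [ 0.451  -0.2496  0.013 ]
slot_sill 0.92 [0.4662 0.3196 0.12  ]
selector_grip 0.74 [0.5716 0.3426 0.195 ]
bowl 0.64 [0.4607 0.0548 0.    ]
steriliser 0.59 [0.5823 0.3683 0.    ]
top [331 217  61  26 927] ((447.17633056640625, -199.4202880859375), (69.91848754882812, 179.50865173339844), 6.811033725738525) 0.02395755979480195 [[402.0, -114.0], [423.0, -293.0], [493.0, -284.0], [471.0, -106.0]]
top ster [ 115  117   98  109 5933] ((577.0206298828125, 370.0217590332031), (251.49200439453125, 192.938720703125), 23.554906845092773) 0.1822428860917946 [[423.0, 408.0], [500.0, 231.0], [731.0, 332.0], [654.0, 509.0]]
scene [ 272  301   58   70 1485] ((447.9023132324219, -201.93438720703125), (71.1495361328125, 181.70489501953125), 6.4699907302856445) 0.02227074878279942 [[402.0, -116.0], [423.0, -296.0], [493.0, -288.0], [473.0, -108.0]]
scene ster [ 206   93  108   72 3676] ((577.4058227539062, 368.4690246582031), (253.11419677734375, 198.4637908935547), 23.49479866027832) 0.18053809606078136 [[422.0, 409.0], [501.0, 227.0], [733.0, 328.0], [654.0, 510.0]]
2.2
```

View pics/topcrop.png

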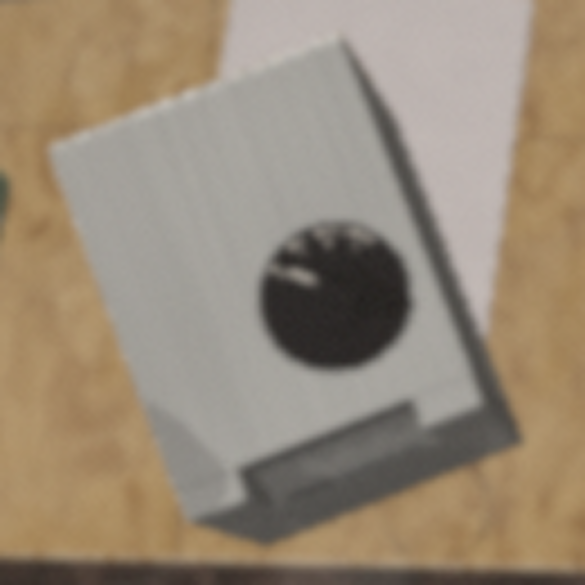

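View pics/scenecrop.png

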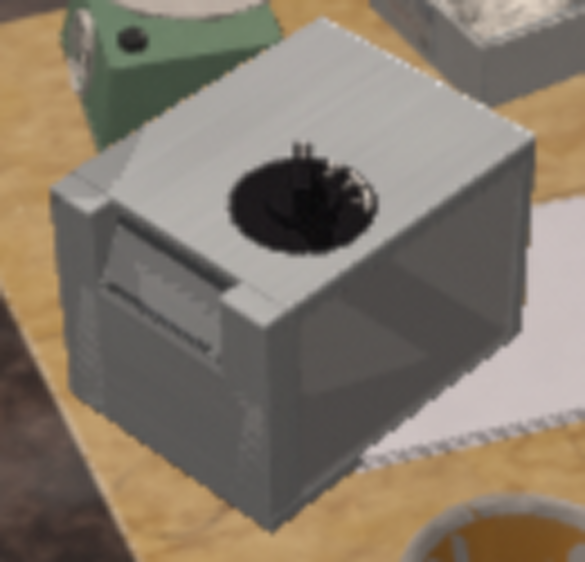

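```bash
cat >> h.py <<'E'
def tgt(pos,yaw_deg,use=None):
    """units for TCP pos target with tool down, tool-y at yaw_deg"""
    s=ctrl.observe() if use is None else use
    p=np.asarray(s['tcp_pos']);R0=R.from_rotvec(s['tcp_rot'])
    a=np.radians(yaw_deg); y=np.array([np.cos(a),np.sin(a),0]);z=np.array([0,0,-1.]);x=np.cross(y,z)
    R1=R.from_matrix(np.stack([x,y,z],1))
    d=R0.inv().apply(np.asarray(pos)-p)/0.25
    w=(R0.inv()*R1).as_rotvec()/(np.pi/2)
    print('shift',d.round(3),'turn',w.round(3),'rows pos %.1f rot %.1f'%(np.linalg.norm(d)*.25/.0417,np.linalg.norm(w)*90/7.16), 'F',s['force'].round(1),'w',round(s['width'],4),'t',round(s['time'],2),'p',p.round(4),'q',np.round(s['joint_positions'],2))
    return d,w
E
python3 - <<'E'
from h import *
d=cam('wrist'); Rm=R.from_rotvec(np.ravel(d['rvec'])); c=-Rm.inv().apply(np.ravel(d['tvec']))
s=ctrl.observe(); R0=R.from_rotvec(s['tcp_rot']); print('cam in tool',R0.inv().apply(c-s['tcp_pos']),R0.inv().apply(Rm.inv().apply([0,0,1])))
tgt([0.36,0.34,0.32],45); tgt([0.4547,-0.2621,0.25],6.7)
# black dial centre & pointer
z=np.load('top.npz');P=z['P'];f=z['frame']
m=(f.max(-1)<70)&(P[...,0]>.48)&(P[...,0]<.66)&(P[...,1]>.25)&(P[...,1]<.43)&(P[...,2]>.15)
q=P[m];print(m.sum(),q.mean(0),q.min(0),q.max(0)); print(np.percentile(q[:,2],[5,25,50,75,95,99]))
E
```

```text
cam in tool [ 0.06958073 -0.00037713 -0.07104493] [-0.27164749 -0.00102815  0.96239627]
shift [-0.753 -0.668 -0.064] turn [0.   0.   0.23] rows pos 6.0 rot 2.9 F [-0.   0.2 -0.2] w 0.0851 t 2.25 p [0.257  0.5697 0.3039] q [ 1.13  0.42  1.63 -0.    1.09 -0.02]
shift [-2.089 -2.708  0.216] turn [0.    0.    0.656] rows pos 20.5 rot 8.2 F [-0.   0.2 -0.2] w 0.0851 t 2.25 p [0.257  0.5697 0.3039] q [ 1.13  0.42  1.63 -0.    1.09 -0.02]
660 [0.55791658 0.32141484 0.18779217] [0.52164574 0.28156761 0.17848142] [0.59993234 0.36602768 0.21648577]
[0.18089271 0.18335476 0.18546604 0.18896933 0.212095   0.21572915]
```

Emit:
jog_arm([
  [[-0.753,-0.9,-0.1,0,0,0.25,60],[-0.753,-0.9,-0.1,0,0,0.25,60],[-0.753,-0.9,-0.1,0,0,0.25,60],[-0.753,-0.9,-0.1,0,0,0.25,60],[-0.753,-0.9,-0.1,0,0,0.25,60],[-0.753,-0.9,-0.1,0,0,0.25,60],[-0.753,-0.9,-0.1,0,0,0.25,60]],
])

```text
time: 2.83
tcp_pos: [0.3353, 0.288, 0.329]
tcp_rot: [1.246, 2.883, 0.001]
force: [0.1, -0.0, 0.7]
width: 0.0598
```

Run:
```python
from h import *
tgt([0.4547,-0.2621,0.25],6.7)
```

```text
shift [-1.93  -1.16   0.316] turn [ 0.    -0.     0.406] rows pos 13.6 rot 5.1 F [ 0.1 -0.   0.7] w 0.0598 t 2.83 p [0.3353 0.288  0.329 ] q [ 0.68  0.11  1.99 -0.    1.03 -0.07]
```

Emit:
jog_arm([
  [[-0.97,-0.58,0.1,0,0,0.2,60],[-0.97,-0.58,0.1,0,0,0.2,60],[-0.97,-0.58,0.1,0,0,0.2,60],[-0.97,-0.58,0.1,0,0,0.2,60],[-0.97,-0.58,0.1,0,0,0.2,60],[-0.97,-0.58,0.1,0,0,0.2,60],[-0.97,-0.58,0.1,0,0,0.2,60]],
])

```text
time: 3.42
tcp_pos: [0.3958, 0.0113, 0.3039]
tcp_rot: [1.683, 2.651, 0.0]
force: [-0.0, 0.5, -0.4]
width: 0.0598
```

Run:
```python
from h import *
tgt([0.4547,-0.2621,0.25],6.7)
```

```text
shift [-1.09  -0.252  0.216] turn [0.001 0.    0.205] rows pos 6.8 rot 2.6 F [-0.   0.5 -0.4] w 0.0598 t 3.42 p [0.3958 0.0113 0.3039] q [-0.    0.08  2.11 -0.    0.96 -0.44]
```

Emit:
jog_arm([
  [[-1.0,-0.252,0.216,0,0,0.205,60],[-1.0,-0.252,0.216,0,0,0.205,60],[-1.0,-0.252,0.216,0,0,0.205,60],[-1.0,-0.252,0.216,0,0,0.205,60],[-1.0,-0.252,0.216,0,0,0.205,60],[-1.0,-0.252,0.216,0,0,0.205,60],[-1.0,-0.252,0.216,0,0,0.205,60],[-1.0,-0.252,0.216,0,0,0.205,60]],
])

```text
time: 4.08
tcp_pos: [0.4456, -0.242, 0.249]
tcp_rot: [2.091, 2.345, -0.0]
force: [-0.4, 0.1, 0.3]
width: 0.0601
```

Run:
```python
from h import *
d=cam('wrist'); save(d,'w1')
for n,h in [('mould',0),('mould_tail',.013),('mould_front',.013),('mould_handle',.013)]:
    for m in ctrl.mark_of(n,'wrist')[:2]: print(n,round(m['score'],2),np.round(m['point']),ray_at_h(d,*m['point'],h,True).round(4))
tgt([0.4547,-0.2621,0.25],6.7)
tgt([0.4547,-0.2621,0.077],6.7)
```

```text
mould 0.79 [147. 285.] [ 0.4473 -0.2012  0.    ]
mould_tail 0.68 [243. 283.] [ 0.4565 -0.296   0.013 ]
mould_front 0.6 [ 55. 286.] [ 0.4372 -0.1127  0.013 ]
mould_handle 0.9 [193. 284.] [ 0.4508 -0.2443  0.013 ]
mould_handle 0.44 [241. 283.] [ 0.4558 -0.2939  0.013 ]
shift [-0.101  0.027  0.   ] turn [-0.    -0.     0.002] rows pos 0.6 rot 0.0 F [-0.3  1.1  0.1] w 0.0604 t 4.33 p [ 0.445  -0.2377  0.25  ] q [-0.51  0.32  1.94  0.    0.88 -0.63]
shift [-0.102  0.027  0.692] turn [-0.    -0.     0.002] rows pos 4.2 rot 0.0 F [-0.3  1.1  0.1] w 0.0604 t 4.33 p [ 0.445  -0.2377  0.25  ] q [-0.51  0.32  1.94  0.    0.88 -0.63]
```

View pics/w1.png

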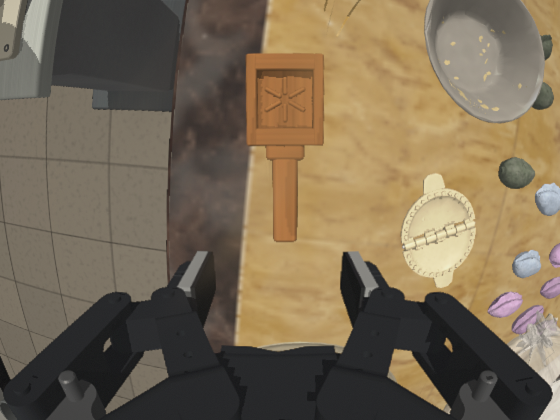

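Emit:
jog_arm([
  [[-0.1,0.026,0.1,0,0,0,60],[-0.1,0.026,0.3,0,0,0,60],[-0.1,0.026,0.5,0,0,0,60],[-0.1,0.026,0.64,0,0,0,60],[-0.1,0.026,0.69,0,0,0,60],[-0.1,0.026,0.69,0,0,0,60],[-0.1,0.026,0.69,0,0,0,60]],
])

```text
time: 4.92
tcp_pos: [0.4544, -0.2619, 0.0769]
tcp_rot: [-2.083, -2.349, 0.001]
force: [-0.1, 0.7, -0.2]
width: 0.06
```

Run:
```python
from h import *
d=cam('wrist'); save(d,'w2')
tgt([0.4547,-0.2621,0.077],6.7)
```

```text
shift [ 0.003 -0.002  0.005] turn [0.    0.    0.002] rows pos 0.0 rot 0.0 F [0.  0.1 0.4] w 0.06 t 4.97 p [ 0.4553 -0.2627  0.0782] q [-0.55  0.65  1.95  0.    0.55 -0.67]
```

View pics/w2.png

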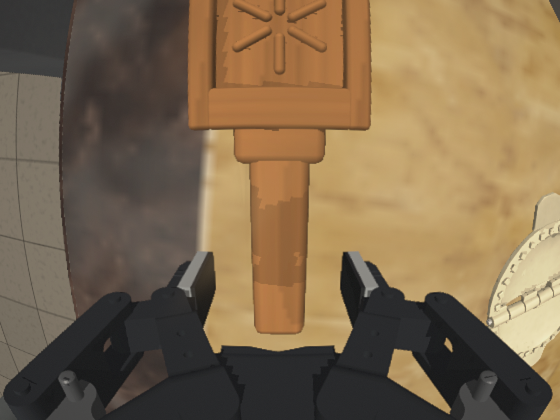

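Emit:
jog_arm([
  [[0,0,0,0,0,0,15],[0,0,0,0,0,0,15],[0,0,0,0,0,0,15],[0,0,0,0,0,0,15],[0,0,0,0,0,0,15],[0,0,0,0,0,0,15]],
], newtons=80)

```text
time: 5.47
tcp_pos: [0.4555, -0.2638, 0.0784]
tcp_rot: [2.085, 2.346, 0.001]
force: [0.2, -0.9, 7.4]
width: 0.0221
```

Emit:
jog_arm([
  [[0,0,-0.1,0,0,0,15],[0,0,-0.25,0,0,0,15],[0,0,-0.4,0,0,0,15],[0,0,-0.55,0,0,0,15],[0,0,-0.7,0,0,0,15],[0,0,-0.7,0,0,0,15]],
])

```text
time: 5.97
tcp_pos: [0.4573, -0.265, 0.2592]
tcp_rot: [2.079, 2.34, 0.003]
force: [1.2, -0.8, -0.8]
width: 0.0221
```

Run:
```python
from h import *
d=cam('wrist'); save(d,'w3')
s=ctrl.observe();print(s['force'],s['wrist_torque'],s['width'])
# target start: mould front 35mm before sill; grasp at ster x=-125-35-152
c=np.array([.577,.3695]);u=np.array([np.cos(np.radians(23.5)),np.sin(np.radians(23.5))])
for X in (-.312,-.25,-.19,-.116): print(X,c+X*u)
tgt([*(c-.312*u),0.27],-66.5)
```

```text
[ 0.17537466  0.08566704 -2.64441391] [-0.13761386  0.01471015  0.07025613] 0.02198482691434379
-0.312 [0.29087726 0.24509029]
-0.25 [0.34773498 0.26981273]
-0.19 [0.40275859 0.29373768]
-0.116 [0.47062103 0.32324511]
shift [ 2.101 -0.417 -0.069] turn [0.006 0.    0.814] rows pos 12.8 rot 10.2 F [ 0.2  0.1 -2.6] w 0.022 t 6.02 p [ 0.4563 -0.2644  0.2563] q [-0.55  0.34  1.89 -0.    0.9  -0.67]
```

View pics/w3.png

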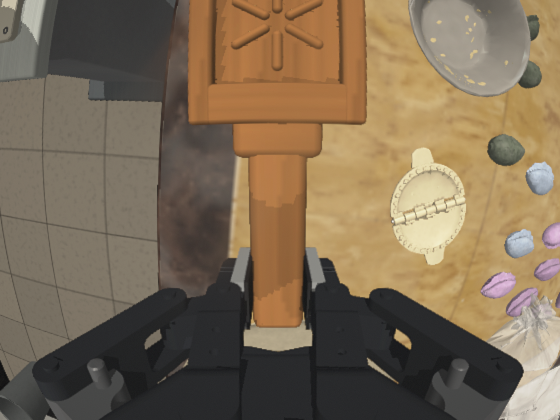

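Emit:
jog_arm([
  [[1.0,-0.25,-0.15,0,0,0.5,15],[1.0,-0.25,-0.15,0,0,0.5,15],[1.0,-0.25,-0.15,0,0,0.5,15],[1.0,-0.25,-0.15,0,0,0.5,15],[1.0,-0.25,-0.15,0,0,0.5,15],[1.0,-0.25,-0.15,0,0,0.5,15],[1.0,-0.25,-0.15,0,0,0.5,15],[1.0,-0.25,-0.15,0,0,0.5,15]],
])

```text
time: 6.68
tcp_pos: [0.3601, -0.0195, 0.2888]
tcp_rot: [-2.826, -1.367, 0.004]
force: [-0.4, -0.1, -2.3]
width: 0.0223
```

Run:
```python
from h import *
tgt([.291,.245,0.28],-66.5)
```

```text
shift [ 0.658 -0.873  0.037] turn [-0.002  0.001  0.313] rows pos 6.6 rot 3.9 F [-0.4 -0.1 -2.3] w 0.0223 t 6.68 p [ 0.3601 -0.0195  0.2888] q [-0.09  0.04  2.18  0.    0.92  0.58]
```

Emit:
jog_arm([
  [[0.66,-0.87,0.035,0,0,0.313,15],[0.66,-0.87,0.035,0,0,0.313,15],[0.66,-0.87,0.035,0,0,0.313,15],[0.66,-0.87,0.035,0,0,0.313,15],[0.66,-0.87,0.035,0,0,0.313,15],[0.66,-0.87,0.035,0,0,0.313,15],[0.66,-0.87,0.035,0,0,0.313,15],[0.66,-0.87,0.035,0,0,0.313,15],[0.66,-0.87,0.035,0,0,0.313,15]],
])

```text
time: 7.43
tcp_pos: [0.2934, 0.2455, 0.28]
tcp_rot: [-3.073, -0.65, 0.001]
force: [0.8, 0.2, -0.6]
width: 0.0219
```

Run:
```python
from h import *
d=cam('wrist'); save(d,'w4')
for n,h in [('slot_sill',.12),('selector_grip',.2)]:
    for m in ctrl.mark_of(n,'wrist')[:2]: print(n,round(m['score'],2),np.round(m['point']),ray_at_h(d,*m['point'],h,True).round(4))
e=cam('scene'); save(e,'s4'); 
cv2.imwrite('pics/s4c.png',cv2.resize(cv2.cvtColor(e['frame'][70:250,150:350],cv2.COLOR_RGB2BGR),None,fx=3.5,fy=3.3))
tgt([.291,.245,0.207],-66.5)
```

```text
shift [-0.004 -0.02   0.292] turn [0.001 0.001 0.001] rows pos 1.8 rot 0.0 F [ 0.7  0.1 -1.4] w 0.0218 t 7.63 p [0.2941 0.2409 0.2801] q [ 0.66  0.09  2.16 -0.    0.89  1.81]
```

View pics/w4.png

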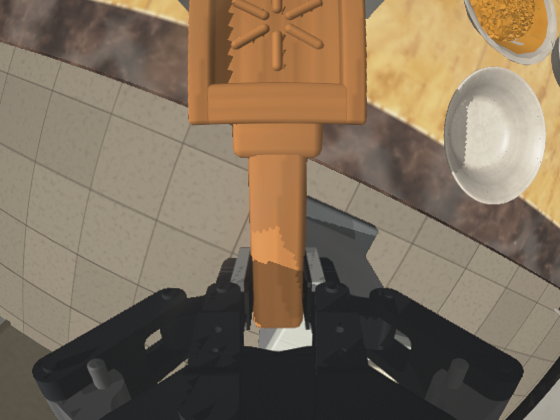

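View pics/s4c.png

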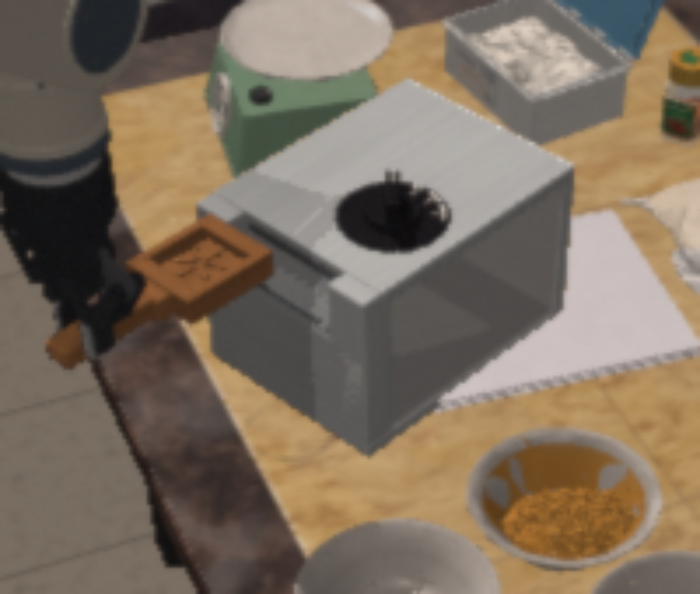

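```bash
cat >> h.py <<'E'
C=np.array([.577,.3695]);U=np.array([np.cos(np.radians(23.5)),np.sin(np.radians(23.5))]);V=np.array([-U[1],U[0]])
def mouldpts(e,names=False):
    P=cloud(e);hsv=cv2.cvtColor(e['frame'],cv2.COLOR_RGB2HSV)
    X=(P[...,:2]-C)@U;Y=(P[...,:2]-C)@V
    m=(P[...,2]>.1)&(hsv[...,1]>120)&(hsv[...,0]<16)&(abs(Y)<.07)&(X<0.1)&(X>-.5)
    return np.stack([X[m],Y[m],P[m][:,2]],1)
E
python3 - <<'E'
from h import *
for n in ('scene','top'):
    e=cam(n); q=mouldpts(e); print(n,len(q),np.percentile(q,[0,1,5,50,95,99,100],axis=0).round(4).tolist())
    for a in np.arange(-.4,-.12,.02):
        b=q[(q[:,0]>a)&(q[:,0]<a+.02)]
        if len(b)>5: print(round(a,2),len(b),'z95 %.4f  y %.4f..%.4f'%(np.percentile(b[:,2],90),*np.percentile(b[:,1],[3,97])))
E
```

```text
scene 1002 [[-0.3398, -0.0686, 0.1991], [-0.3375, -0.0429, 0.2027], [-0.3286, -0.0405, 0.2073], [-0.2151, -0.0146, 0.2202], [-0.1662, 0.0233, 0.2268], [-0.1615, 0.0276, 0.2305], [-0.1561, 0.0302, 0.3051]]
-0.34 80 z95 0.2241  y -0.0177..0.0007
-0.32 15 z95 0.2291  y -0.0512..0.0034
-0.3 29 z95 0.3023  y -0.0678..-0.0146
-0.28 40 z95 0.2219  y -0.0194..-0.0092
-0.26 137 z95 0.2250  y -0.0396..0.0254
-0.24 156 z95 0.2268  y -0.0413..0.0267
-0.22 176 z95 0.2255  y -0.0410..0.0260
-0.2 170 z95 0.2248  y -0.0410..0.0272
-0.18 193 z95 0.2261  y -0.0406..0.0257
-0.16 6 z95 0.2234  y -0.0306..0.0034
top 689 [[-0.2434, -0.0387, 0.2041], [-0.2423, -0.0382, 0.2139], [-0.2361, -0.0366, 0.216], [-0.1942, -0.011, 0.2222], [-0.1645, 0.0251, 0.229], [-0.1618, 0.0278, 0.2305], [-0.1613, 0.0289, 0.2318]]
-0.26 17 z95 0.2277  y -0.0365..-0.0179
-0.24 85 z95 0.2293  y -0.0384..-0.0113
-0.22 181 z95 0.2270  y -0.0374..0.0273
-0.2 206 z95 0.2266  y -0.0367..0.0265
-0.18 200 z95 0.2284  y -0.0364..0.0262
```

Emit:
jog_arm([
  [[0,-0.022,0.1,0,0,0,15],[0,-0.022,0.22,0,0,0,15],[0,-0.022,0.28,0,0,0,15],[0,-0.022,0.28,0,0,0,15],[0,-0.022,0.28,0,0,0,15],[0,-0.022,0.28,0,0,0,15]],
])

```text
time: 8.23
tcp_pos: [0.2929, 0.2467, 0.2117]
tcp_rot: [-3.075, -0.64, -0.002]
force: [0.1, -0.3, -1.3]
width: 0.0218
```

Run:
```python
from h import *
for n in ('scene','top'):
    e=cam(n); q=mouldpts(e); save(e,n+'5')
    if n=='scene': cv2.imwrite('pics/s5c.png',cv2.resize(cv2.cvtColor(e['frame'][70:250,150:350],cv2.COLOR_RGB2BGR),None,fx=3.5,fy=3.3))
    for a in np.arange(-.4,-.12,.02):
        b=q[(q[:,0]>a)&(q[:,0]<a+.02)]
        if len(b)>5: print(round(a,2),len(b),'z95 %.4f  y %.4f..%.4f x %.4f'%(np.percentile(b[:,2],90),*np.percentile(b[:,1],[3,97]),b[:,0].max()))
s=ctrl.observe();print(s['time'],s['tcp_pos'],(s['tcp_pos'][:2]-C)@U,(s['tcp_pos'][:2]-C)@V,s['force'])
```

```text
-0.34 70 z95 0.1558  y -0.0134..0.0095 x -0.3203
-0.32 21 z95 0.1633  y -0.0496..0.0131 x -0.3002
-0.3 22 z95 0.2351  y -0.0611..-0.0085 x -0.2802
-0.28 29 z95 0.1535  y -0.0138..-0.0074 x -0.2607
-0.26 111 z95 0.1571  y -0.0324..0.0238 x -0.2400
-0.24 154 z95 0.1589  y -0.0351..0.0322 x -0.2201
-0.22 166 z95 0.1568  y -0.0354..0.0327 x -0.2002
-0.2 167 z95 0.1574  y -0.0351..0.0311 x -0.1800
-0.18 183 z95 0.1577  y -0.0340..0.0308 x -0.1602
-0.16 15 z95 0.1570  y -0.0304..0.0313 x -0.1563
-0.26 13 z95 0.1581  y -0.0299..-0.0120 x -0.2407
-0.24 83 z95 0.1621  y -0.0321..0.0169 x -0.2204
-0.22 162 z95 0.1598  y -0.0311..0.0328 x -0.2001
-0.2 188 z95 0.1591  y -0.0310..0.0337 x -0.1801
-0.18 185 z95 0.1603  y -0.0302..0.0311 x -0.1600
8.3333 [0.29298408 0.24709521 0.21205357] -0.30926845891399013 0.0009985375486292539 [-0.41531148  0.2964281  -0.73325418]
```

View pics/s5c.png

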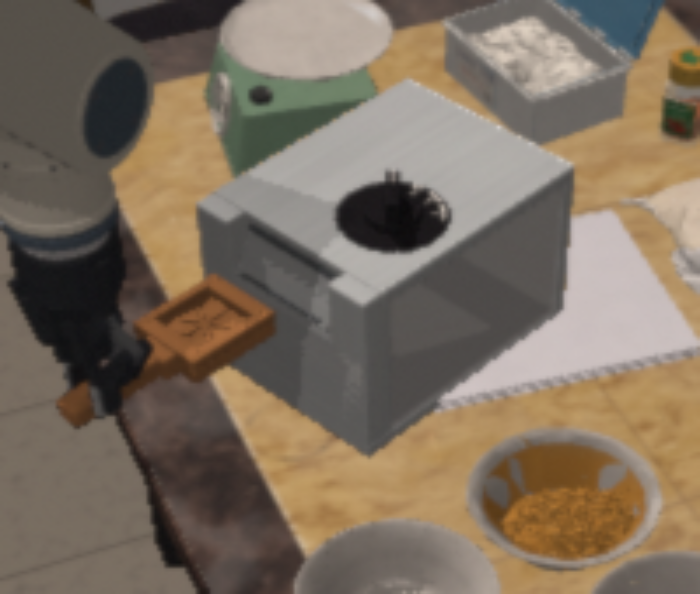

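Emit:
jog_arm([
  [[0.06,0,0.01,0,0,0,15],[0.12,0,0.01,0,0,0,15],[0.18,0,0.01,0,0,0,15],[0.24,0,0.01,0,0,0,15],[0.3,0,0.01,0,0,0,15],[0.36,0,0.01,0,0,0,15],[0.42,0,0.01,0,0,0,15],[0.42,0,0.01,0,0,0,15]],
])

```text
time: 9.0
tcp_pos: [0.3913, 0.2904, 0.2099]
tcp_rot: [-3.073, -0.641, -0.007]
force: [0.4, 0.7, -1.8]
width: 0.022
```

Run:
```python
from h import *
e=cam('scene')
cv2.imwrite('pics/s6c.png',cv2.resize(cv2.cvtColor(e['frame'][70:250,150:350],cv2.COLOR_RGB2BGR),None,fx=3.5,fy=3.3))
s=ctrl.observe();print(s['time'],s['tcp_pos'],(s['tcp_pos'][:2]-C)@U,(s['tcp_pos'][:2]-C)@V,s['force'],s['width'])
```

```text
9.05 [0.38971358 0.28952882 0.20942946] -0.20364133061248996 0.001341911217628438 [-0.5057071   0.61545864 -3.46008694] 0.02175006723191647
```

View pics/s6c.png

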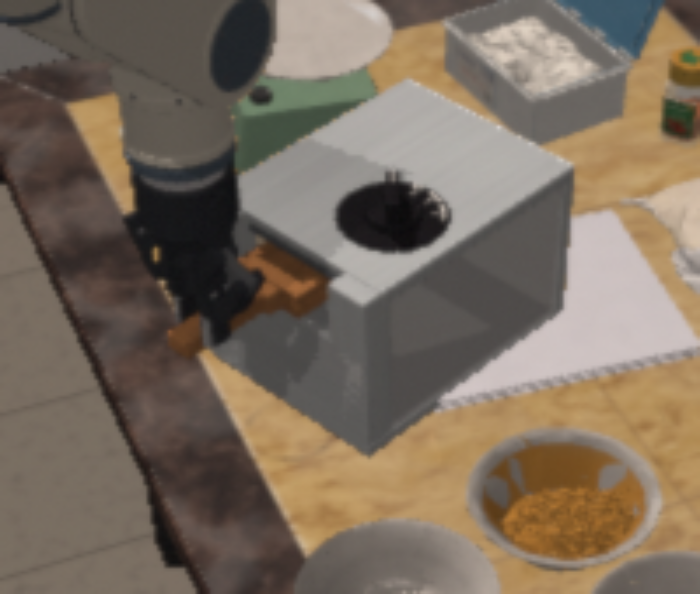

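Emit:
jog_arm([
  [[0.06,0,0,0,0,0,15],[0.12,0,0,0,0,0,15],[0.18,0,0,0,0,0,15],[0.24,0,0,0,0,0,15],[0.29,0,0,0,0,0,15],[0.31,0,0,0,0,0,15],[0.31,0,0,0,0,0,15],[0.31,0,0,0,0,0,15]],
])

```text
time: 9.72
tcp_pos: [0.4598, 0.3202, 0.209]
tcp_rot: [-3.074, -0.642, -0.004]
force: [5.9, 2.4, -2.7]
width: 0.0218
```

Run:
```python
from h import *
e=cam('scene')
cv2.imwrite('pics/s7c.png',cv2.resize(cv2.cvtColor(e['frame'][70:250,150:350],cv2.COLOR_RGB2BGR),None,fx=3.5,fy=3.3))
e=cam('wrist');save(e,'w7')
s=ctrl.observe();print(s['time'],s['tcp_pos'],(s['tcp_pos'][:2]-C)@U,(s['tcp_pos'][:2]-C)@V,s['force'],s['width'])
```

```text
9.8167 [0.45983569 0.32021837 0.20909285] -0.1270977132736276 0.0015249402601453183 [ 6.55088093  2.28495105 -3.99005914] 0.02204385555628826
```

View pics/s7c.png

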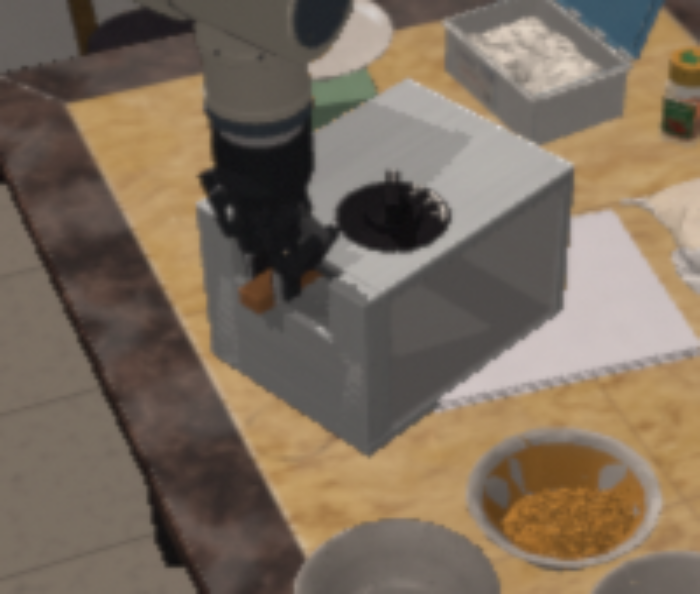

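View pics/w7.png

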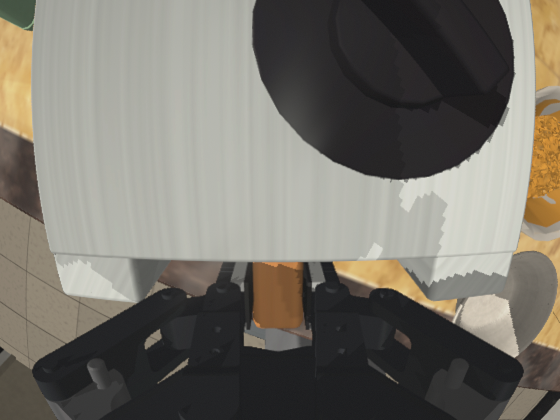

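Emit:
jog_arm([
  [[0,0,0,0,0,0,42],[0,0,0,0,0,0,42],[0,0,0,0,0,0,42],[0,0,0,0,0,0,42],[0,0,0,0,0,0,42],[0,0,0,0,0,0,42]],
])

```text
time: 10.32
tcp_pos: [0.4591, 0.3199, 0.2085]
tcp_rot: [3.075, 0.642, -0.0]
force: [-0.2, 0.0, 0.1]
width: 0.0422
```

Run:
```python
from h import *
e=cam('scene')
cv2.imwrite('pics/s8c.png',cv2.resize(cv2.cvtColor(e['frame'][70:250,150:350],cv2.COLOR_RGB2BGR),None,fx=3.5,fy=3.3))
e=cam('wrist');save(e,'w8')
s=ctrl.observe();print(s['time'],s['tcp_pos'],(s['tcp_pos'][:2]-C)@U,(s['tcp_pos'][:2]-C)@V,s['force'],s['width'])
```

```text
10.4167 [0.45923641 0.31990347 0.20840378] -0.12777285261688956 0.0014751224034626617 [-0.43537219  0.07701607 -0.62890719] 0.04224350986024188
```

View pics/s8c.png

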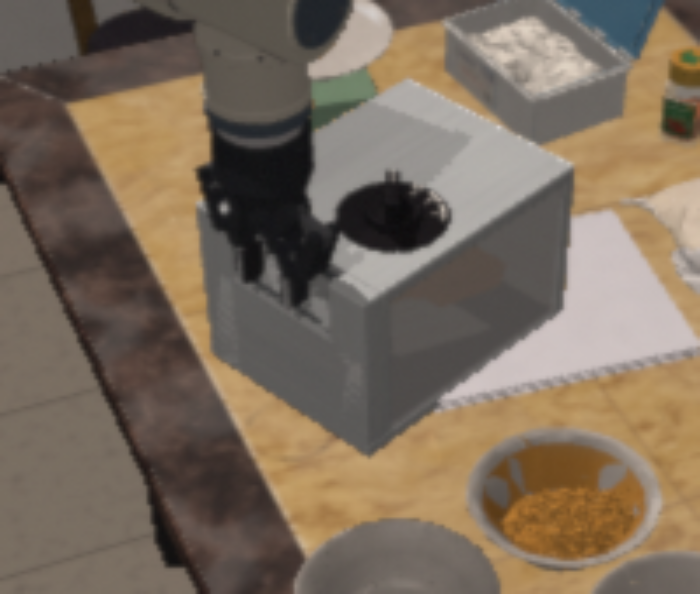

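View pics/w8.png

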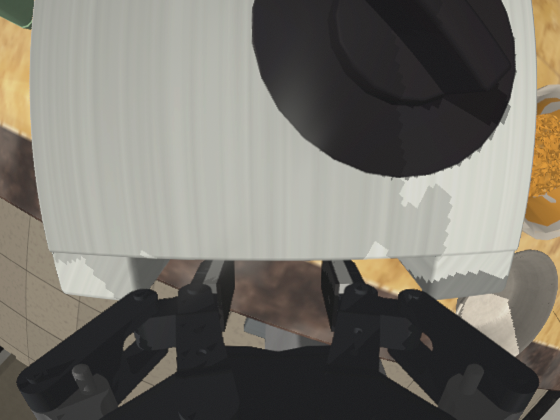

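Emit:
jog_arm([
  [[-0.12,0,0,0,0,0,42],[-0.26,0,0,0,0,0,42],[-0.36,0,-0.1,0,0,0,42],[-0.36,0,-0.26,0,0,0,42],[-0.36,0,-0.42,0,0,0,42],[-0.36,0,-0.55,0,0,0,42],[-0.36,0,-0.55,0,0,0,42]],
])

```text
time: 11.0
tcp_pos: [0.3791, 0.2856, 0.3526]
tcp_rot: [-3.07, -0.642, -0.017]
force: [0.5, 0.8, -0.6]
width: 0.042
```

Run:
```python
from h import *
e=cam('scene')
cv2.imwrite('pics/s9c.png',cv2.resize(cv2.cvtColor(e['frame'][90:215,195:325],cv2.COLOR_RGB2BGR),None,fx=4.5,fy=4.5,interpolation=cv2.INTER_CUBIC))
q=mouldpts(e); print(len(q), q.min(0) if len(q) else '', q.max(0) if len(q) else '')
e=cam('wrist');save(e,'w9')
for n,h in [('slot_sill',.12),('selector_grip',.2)]:
    for m in ctrl.mark_of(n,'wrist')[:2]: print(n,round(m['score'],2),np.round(m['point']),ray_at_h(e,*m['point'],h,True).round(4))
tgt([.5608,.3238,.32],-23.5)
tgt([.5608,.3238,.32],156.5)
```

```text
0  
slot_sill 0.72 [ 97. 283.] [0.4621 0.3162 0.12  ]
shift [0.741 0.148 0.098] turn [-0.     0.001 -0.477] rows pos 4.6 rot 6.0 F [ 0.2  0.2 -0.1] w 0.0424 t 11.2 p [0.3764 0.2835 0.3449] q [ 0.62  0.14  1.92 -0.    1.08  1.78]
shift [0.741 0.148 0.098] turn [1.000e-03 0.000e+00 1.523e+00] rows pos 4.6 rot 19.1 F [ 0.2  0.2 -0.1] w 0.0424 t 11.2 p [0.3764 0.2835 0.3449] q [ 0.62  0.14  1.92 -0.    1.08  1.78]
```

View pics/s9c.png

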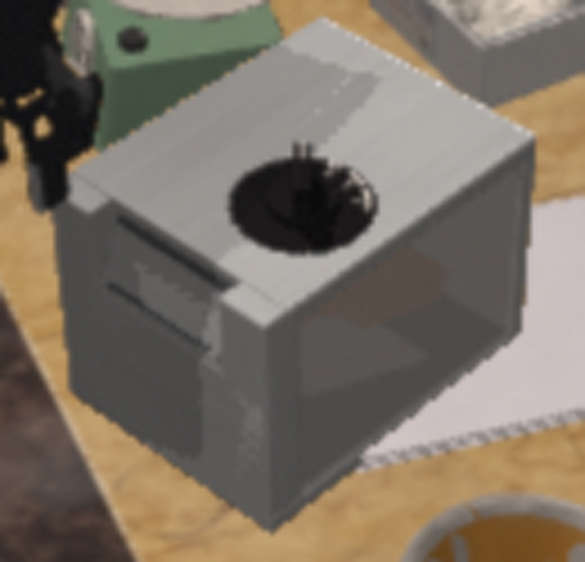

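View pics/w9.png

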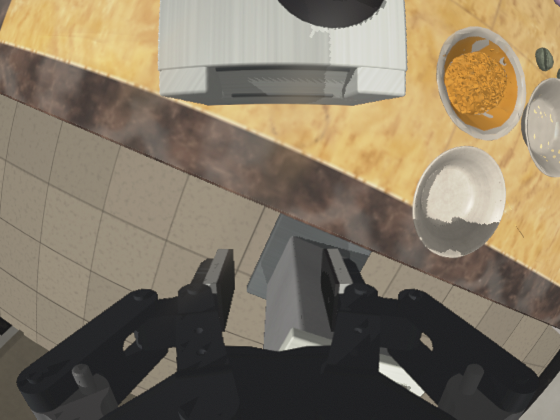

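Run:
```python
from h import *
S0=np.load('scene.npz')['P']
e=cam('scene');S1=cloud(e)
def st(P): 
    X=(P[...,:2]-C)@U;Y=(P[...,:2]-C)@V
    return X,Y,P[...,2]
for nm,P in (('before',S0),('now',S1)):
    X,Y,Z=st(P); m=(abs(Y)<.04)&(Z>.115)&(Z<.175)&(X<-.05)&(X>-.14)
    for a in np.arange(.115,.175,.01):
        k=m&(Z>a)&(Z<a+.01)
        if k.sum(): print(nm,round(a,3),k.sum(),np.percentile(X[k],[5,50,95]).round(4))
w=cam('wrist'); f=w['f'];H,W=w['range_z'].shape;rr,cc=np.mgrid[0:H,0:W];x=(cc-w['cx'])/f;y=(rr-w['cy'])/f;th=np.hypot(x,y)+1e-9;k=np.tan(th)/th;z=w['range_z']
Rm=R.from_rotvec(np.ravel(w['rvec'])).as_matrix();P=(np.stack([x*k*z,y*k*z,z],-1)-np.ravel(w['tvec']))@Rm
X,Y,Z=st(P); m=(abs(Y)<.04)&(Z>.115)&(Z<.175)&(X<-.05)&(X>-.14)
for a in np.arange(.115,.175,.01):
    q=m&(Z>a)&(Z<a+.01)
    if q.sum(): print('wrist',round(a,3),q.sum(),np.percentile(X[q],[5,50,95]).round(4))
cv2.imwrite('pics/w10c.png',cv2.resize(cv2.cvtColor(w['frame'][0:130,140:420],cv2.COLOR_RGB2BGR),None,fx=2.8,fy=2.8,interpolation=cv2.INTER_CUBIC))
# through-side view? brown pixels
hsv=cv2.cvtColor(e['frame'],cv2.COLOR_RGB2HSV)
rr,cc=np.mgrid[0:420,0:560]
m=(rr>140)&(rr<185)&(cc>258)&(cc<315)&(hsv[...,0]<14)&(hsv[...,1]>40)
X,Y,Z=st(S1); print(m.sum(), rr[m].min(),rr[m].max(),cc[m].min(),cc[m].max(), np.median(np.stack([X[m],Y[m],Z[m]]),axis=1))
# intersect rays w/ mid-plane Y in {-.035,0}
for (r,c) in [(rr[m].min(),int(np.median(cc[m]))),(int(np.median(rr[m])),cc[m].min()),(int(np.median(rr[m])),cc[m].max()),(rr[m].max(),int(np.median(cc[m])))]:
    a=unproj(e,r,c,0.);b=unproj(e,r,c,1.)
    ya=(a[:2]-C)@V;yb=(b[:2]-C)@V
    for yt in (-.035,0.035):
        s=(yt-ya)/(yb-ya);p=a+s*(b-a);print((r,c),yt,'X %.3f Z %.3f'%((p[:2]-C)@U,p[2]))
```

```text
before 0.115 63 [-0.1269 -0.1227 -0.1194]
before 0.125 71 [-0.1254 -0.1216 -0.1165]
before 0.135 94 [-0.1224 -0.1168 -0.1114]
before 0.145 87 [-0.1167 -0.1114 -0.1074]
before 0.155 83 [-0.1111 -0.1066 -0.1021]
before 0.165 61 [-0.1074 -0.104  -0.099 ]
now 0.115 54 [-0.1254 -0.1226 -0.1192]
now 0.125 79 [-0.1255 -0.1214 -0.1165]
now 0.135 89 [-0.1218 -0.1169 -0.1123]
now 0.145 78 [-0.1162 -0.1123 -0.107 ]
now 0.155 83 [-0.1128 -0.1071 -0.1022]
now 0.165 69 [-0.1078 -0.1042 -0.1003]
wrist 0.115 84 [-0.1261 -0.1259 -0.1254]
wrist 0.125 537 [-0.1261 -0.1241 -0.1218]
wrist 0.135 693 [-0.1216 -0.1191 -0.1168]
wrist 0.145 766 [-0.1165 -0.114  -0.1116]
wrist 0.155 712 [-0.1114 -0.1093 -0.1074]
wrist 0.165 425 [-0.1076 -0.1066 -0.1053]
259 145 162 264 293 [-0.01218538 -0.09468369  0.13727091]
(np.int64(145), 281) -0.035 X 0.053 Z 0.093
(np.int64(145), 281) 0.035 X 0.133 Z 0.004
(154, np.int64(264)) -0.035 X -0.020 Z 0.105
(154, np.int64(264)) 0.035 X 0.053 Z 0.016
(154, np.int64(293)) -0.035 X 0.111 Z 0.021
(154, np.int64(293)) 0.035 X 0.196 Z -0.075
(np.int64(162), 281) -0.035 X 0.055 Z 0.024
(np.int64(162), 281) 0.035 X 0.135 Z -0.072
```

View pics/w10c.png

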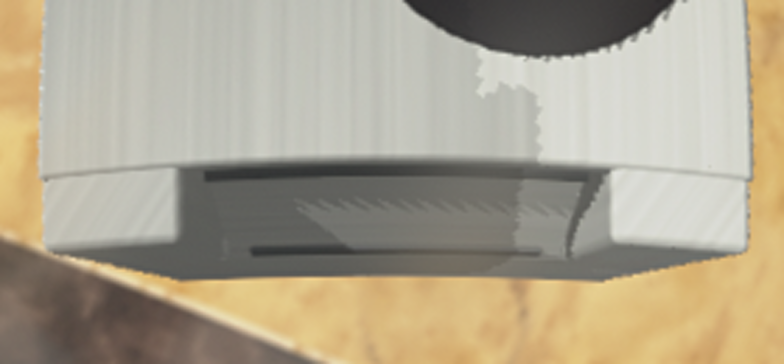

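Emit:
jog_arm([
  [[0.74,0.148,0,0,0,-0.478,50],[0.74,0.148,0,0,0,-0.478,50],[0.74,0.148,0,0,0,-0.478,50],[0.74,0.148,0,0,0,-0.478,50],[0.74,0.148,0,0,0,-0.478,50],[0.74,0.148,0,0,0,-0.478,50],[0.74,0.148,0,0,0,-0.478,50],[0.74,0.148,0,0,0,-0.478,50]],
])

```text
time: 11.97
tcp_pos: [0.5607, 0.3237, 0.3438]
tcp_rot: [-2.629, -1.72, 0.006]
force: [-0.3, 0.5, -1.0]
width: 0.0499
```

```bash
cat >> h.py <<'E'
def wcloud(w):
    f=w['f'];H,W=w['range_z'].shape;rr,cc=np.mgrid[0:H,0:W];x=(cc-w['cx'])/f;y=(rr-w['cy'])/f;th=np.hypot(x,y)+1e-9;k=np.tan(th)/th;z=w['range_z']
    Rm=R.from_rotvec(np.ravel(w['rvec'])).as_matrix();return (np.stack([x*k*z,y*k*z,z],-1)-np.ravel(w['tvec']))@Rm
def knob(w):
    P=wcloud(w); X=(P[...,:2]-np.array([.5608,.3238]))
    near=(np.hypot(X[...,0],X[...,1])<.06)
    Z=P[...,2]
    print('z pct',np.percentile(Z[near],[1,10,50,90,99]).round(4))
    bar=near&(Z>.205)&(Z<.235)&(np.hypot(X[...,0],X[...,1])<.04)
    q=P[bar]; print('bar n',bar.sum(), 'zmed',np.median(q[:,2]))
    if bar.sum()>30:
        r=cv2.minAreaRect((q[:,:2]*1000).astype(np.float32)); print(r, cv2.boxPoints(r).round(1).tolist())
    m=near&(w['frame'].max(-1)<75)&(Z>.178); q=P[m&(Z<.195)]
    if len(q): print('dial',cv2.minEnclosingCircle((q[:,:2]*1000).astype(np.float32)))
E
python3 - <<'E'
from h import *
w=cam('wrist');save(w,'w11'); knob(w)
for m in ctrl.mark_of('selector_grip','wrist')[:2]: print(round(m['score'],2),np.round(m['point']),ray_at_h(w,*m['point'],.205,True).round(4))
tgt([.5608,.3238,.345],-23.5)
E
```

```text
z pct [0.1812 0.1829 0.3439 0.3717 0.3767]
bar n 1209 zmed 0.21385886982553562
((563.3443603515625, 324.6829528808594), (44.46222686767578, 11.845382690429688), 67.10108184814453) [[549.2000122070312, 306.5], [560.2000122070312, 301.8999938964844], [577.5, 342.8999938964844], [566.5, 347.5]]
dial ((563.0535888671875, 323.54412841796875), 45.69346237182617)
0.69 [217. 282.] [0.5634 0.325  0.205 ]
shift [ 0.     0.002 -0.   ] turn [-0.001  0.001 -0.001] rows pos 0.0 rot 0.0 F [-0.3 -0.7 -0. ] w 0.05 t 12.07 p [0.5604 0.3239 0.345 ] q [0.51 0.42 1.54 0.   1.19 0.92]
```

View pics/w11.png

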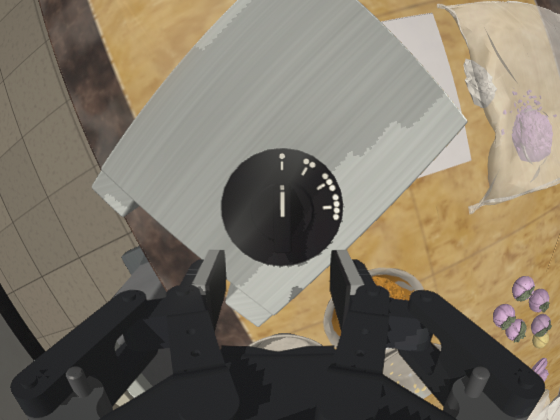

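Emit:
jog_arm([
  [[0.005,-0.012,0.1,0,0,0,44],[0.005,-0.012,0.2,0,0,0,44],[0.005,-0.012,0.27,0,0,0,44],[0.005,-0.012,0.312,0,0,0,44],[0.005,-0.012,0.312,0,0,0,44],[0.005,-0.012,0.312,0,0,0,44]],
])

```text
time: 12.57
tcp_pos: [0.5587, 0.3265, 0.2681]
tcp_rot: [-2.626, -1.724, 0.001]
force: [0.1, -0.6, 0.6]
width: 0.0444
```

Run:
```python
from h import *
w=cam('wrist');save(w,'w12')
tgt([.5633,.3243,.267],-22.9)
```

```text
shift [-0.003  0.019  0.008] turn [ 0.001 -0.001 -0.006] rows pos 0.1 rot 0.1 F [-1.1 -0.7 -0.1] w 0.0443 t 12.62 p [0.5593 0.3267 0.269 ] q [ 0.51  0.49  1.6  -0.    1.04  0.92]
```

View pics/w12.png

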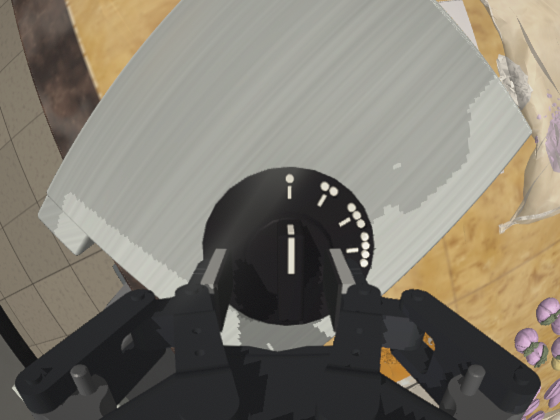

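Emit:
jog_arm([
  [[-0.003,0.019,0.005,0,0,-0.006,44],[-0.003,0.019,0.005,0,0,-0.006,44],[-0.003,0.019,0.005,0,0,-0.006,4],[-0.003,0.019,0.005,0,0,-0.006,4],[-0.003,0.019,0.005,0,0,-0.006,4],[-0.003,0.019,0.005,0,0,-0.006,4],[-0.003,0.019,0.005,0,0,-0.006,4],[-0.003,0.019,0.005,0,0,-0.006,4]],
], newtons=40)

```text
time: 13.28
tcp_pos: [0.5636, 0.3237, 0.2673]
tcp_rot: [2.617, 1.737, 0.002]
force: [2.5, -2.9, 5.0]
width: 0.0111
```

Run:
```python
from h import *
w=cam('wrist');save(w,'w13')
s=ctrl.observe();print(s['wrist_torque'])
tgt([.5633,.3243,.268],-22.9-57.3)
```

```text
[-0.47239733 -0.32212979 -0.03756075]
shift [ 0.002 -0.002 -0.003] turn [ 0.001 -0.001  0.637] rows pos 0.0 rot 8.0 F [ 3.  -3.   5.2] w 0.0109 t 13.33 p [0.5636 0.3237 0.2673] q [ 0.5   0.5   1.6  -0.    1.04  0.9 ]
```

View pics/w13.png

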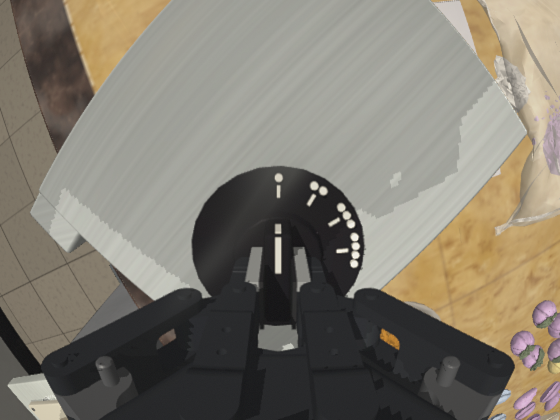

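Emit:
jog_arm([
  [[0,0,-0.006,0,0,0.06,4],[0,0,-0.006,0,0,0.13,4],[0,0,-0.006,0,0,0.2,4],[0,0,-0.006,0,0,0.27,4],[0,0,-0.006,0,0,0.34,4],[0,0,-0.006,0,0,0.41,4],[0,0,-0.006,0,0,0.48,4],[0,0,-0.006,0,0,0.55,4],[0,0,-0.006,0,0,0.61,4],[0,0,-0.006,0,0,0.64,4]],
])

```text
time: 14.17
tcp_pos: [0.5634, 0.324, 0.2674]
tcp_rot: [-3.131, -0.254, -0.001]
force: [4.4, 0.4, -3.4]
width: 0.0108
```

Emit:
jog_arm([
  [[0,0,0,0,0,0,4],[0,0,0,0,0,0,4]],
])

```text
time: 14.33
tcp_pos: [0.5633, 0.324, 0.2674]
tcp_rot: [-3.13, -0.263, -0.001]
force: [5.4, -0.2, -5.0]
width: 0.011
```

Run:
```python
from h import *
w=cam('wrist');save(w,'w14')
s=ctrl.observe();print(s['wrist_torque'])
tgt([.5633,.3243,.268],-22.9-57.3)
```

```text
[ 0.13287541 -0.93225231  0.03907637]
shift [-0.    -0.001 -0.002] turn [-0.    -0.    -0.002] rows pos 0.0 rot 0.0 F [ 5.   0.8 -5.8] w 0.0106 t 14.38 p [0.5634 0.324  0.2674] q [0.5  0.5  1.6  0.   1.04 1.91]
```

View pics/w14.png

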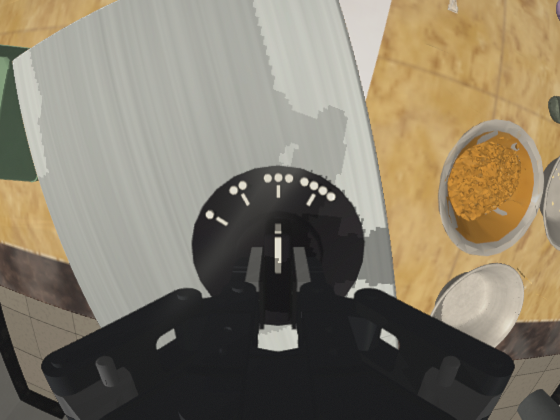

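Pointer (col 278) is now in line with the three-dot mark (row 178, col 278). Release, rise straight up.

Emit:
jog_arm([
  [[0,0,0,0,0,0,44],[0,0,0,0,0,0,44],[0,0,0,0,0,0,44],[0,0,0,0,0,0,44],[0,0,-0.08,0,0,0,44],[0,0,-0.22,0,0,0,44],[0,0,-0.36,0,0,0,44],[0,0,-0.5,0,0,0,44],[0,0,-0.5,0,0,0,44],[0,0,-0.5,0,0,0,44]],
])

```text
time: 15.22
tcp_pos: [0.5636, 0.3243, 0.3961]
tcp_rot: [-3.128, -0.262, -0.007]
force: [0.0, -0.6, -0.4]
width: 0.0444
```

Run:
```python
from h import *
w=cam('wrist');save(w,'w15'); knob(w)
e=cam('scene'); save(e,'s15')
s=ctrl.observe();print(s['time'],s['tcp_pos'],s['force'],s['width'])
for m in ctrl.mark_of('bowl','top')[:1]:
    print('bowl',m['score'],ray_at_h(cam('top'),*m['point'],0))
S0=np.load('scene.npz')['P'];S1=cloud(e)
for nm,P in (('before',S0),('now',S1)):
    X=(P[...,:2]-C)@U;Y=(P[...,:2]-C)@V;Z=P[...,2]; m=(abs(Y)<.04)&(Z>.115)&(Z<.175)&(X<-.05)&(X>-.14)
    print(nm,[(round(a,3),round(float(np.median(X[m&(Z>a)&(Z<a+.01)])),4)) for a in np.arange(.115,.165,.01)])
    q=P[(P[...,2]>.035)&(P[...,2]<.06)&(np.hypot(P[...,0]-.455,P[...,1]-.05)<.1)]; print('bowl rim',cv2.minEnclosingCircle((q[:,:2]*1000).astype(np.float32)))
```

```text
z pct [0.1813 0.1835 0.4001 0.4242 0.4287]
bar n 776 zmed 0.21385971232665293
((563.3193969726562, 324.0540466308594), (44.19197463989258, 11.555586814880371), 9.859823226928711) [[540.5999755859375, 326.0], [542.5, 314.6000061035156], [586.0999755859375, 322.1000061035156], [584.0999755859375, 333.5]]
dial ((562.4800415039062, 323.6272888183594), 45.68629455566406)
15.3167 [0.56249251 0.32362795 0.39240214] [ 1.19194357 -0.6429343  -1.03078214] 0.0439853931552951
bowl 0.73 [0.44604271 0.05257509 0.        ]
before [(np.float64(0.115), -0.1227), (np.float64(0.125), -0.1216), (np.float64(0.135), -0.1168), (np.float64(0.145), -0.1114), (np.float64(0.155), -0.1066)]
bowl rim ((463.9906005859375, 52.577781677246094), 90.82904815673828)
now [(np.float64(0.115), -0.1226), (np.float64(0.125), -0.1212), (np.float64(0.135), -0.116), (np.float64(0.145), -0.1116), (np.float64(0.155), -0.1068)]
bowl rim ((463.7747497558594, 53.610191345214844), 90.59793090820312)
```

View pics/w15.png

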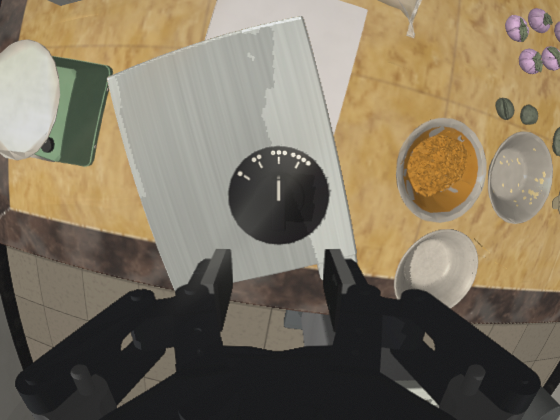

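View pics/s15.png

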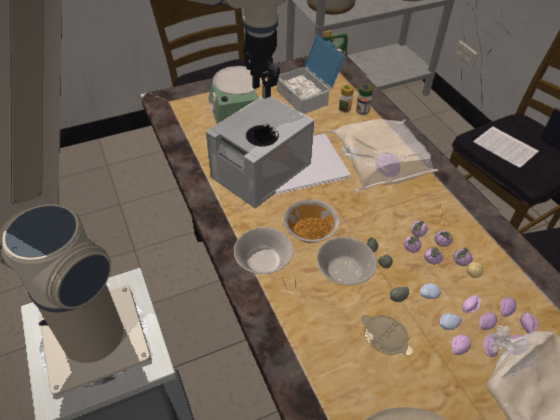

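Run:
```python
from bench import ctrl
print(ctrl.close_job())
```

```text
the job is handed in; nothing more can be done
None
```

The mould is inside the steriliser with the flap shut, the selector rests on the three-dot mark, and I handed the job in at about 15.5 s. I gripped the mould by its handle, carried it in level over the sill and through the flap, and let it go. It slid in by itself and needed no push. Then I gripped the selector bar, turned it clockwise from the first mark, let go and lifted clear.

**Last checks:**
- **Mould:** none of it shows outside the box, and it can be seen through the clear side. I judged that it dropped fully from the pictures, not from a direct measurement.
- **Flap:** its depth profile matches the one before loading to within about 1 mm, so it is shut.
- **Selector:** the bar turned 57.2° (0.999 rad) after release, and the pointer lines up with the three dots.
- **Bowl:** its rim circle is within about 1 mm of where it started.
- **Arm:** the gripper is open and clear of everything, and the forces I read stayed under 10 N throughout.

One correction along the way: my first descent over the knob was about 5 mm off to one side because of a sign error. I fixed that before closing the fingers, and nothing was touched.

No check failed. The only unexplained reading was about 6.5 N along x while the held mould was through the slot, which went away when I released it.

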